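# Set the length stop one hole longer and hold its lock pin home

## Robot

A 6-joint arm with a two-finger parallel gripper is mounted at the origin on a cart in front of the work surface, level with it; the furniture and walls round the work are solid. World frame = base frame: x ahead of the robot, y to its left, z up, the work surface at z = 0. Lengths are in m, angles in rad, forces in N, time in s.
With the tool pointing down it reaches from about 0.35 to 0.85 m from the base axis. Payload 8.1 kg.
Tool frame: the origin (TCP) lies between the finger pads; the fingertips stand robot.tcp_to_tips ahead of it and the grasp point (between the pads) lies 11 mm behind it (robot.tcp_to_tips is the distance from the TCP to the fingertips, in m); z points along the fingers, y is the direction in which the jaws open and shut (so a half turn about z gives the same grasp; the last joint's range is limited). The gripper opens to 85 mm and grips with 20 to 120 N. Pads are 22 mm wide; open, the fingers measure 114 mm over their backs; the gripper's body (76 mm by 85 mm) begins 54 mm behind the grasp point. The pads swing forward as they close: fully open they stand 13 mm farther back than shut.
Start: joints at [-1.2, 0.13, 1.488, -0, 1.523, -0.085], TCP at [0.264, -0.539, 0.239] pointing down, gripper open.
Joint ranges: [-2.96, 2.96], [-0.89, 2.26], [0.02, 2.5], [-1.34, 4.48], [0, 2.73], [-2.66, 2.66]. Speed limits (rad/s): [2.39, 2.39, 2.79, 3.14, 3.14, 3.14].

## Interface

Orientations are given as a rotation vector (axis times angle).
In Python, from rig import robot gives the robot as it stands. The module is installed in compiled form; this text tells all that it offers.
- The arm moves only by the tool servo_tool, never from a script. Its argument "commands" is a list of rows, each a list of 2 entries, a list of its own where there are three numbers: the shift along the world's x, y, z in m, then the turn, a rotation vector about the world's x, y, z in degrees. In form: [[[tx, ty, tz], [rx, ry, rz]], ...]. A call has 1 to 12 rows; each row shifts and turns the commanded pose from where the row before left it; what a row does not reach is not made up. A row lasts 1/8 s, in which the tool goes at most 62.5 mm and 10.7 degrees, less where a joint would pass 70% of its speed; a pose out of reach is approached as far as the arm can. A call is refused whole if a number of a shift passes 0.0625 or a number of a turn 10.7, either way. A call with a gripper value outside its range is refused whole. "claw" is the finger opening in m, from 0 to 0.0854, set as the call begins (left out, the last holds). The fingers move at their own pace and stop on an object; "grip_force" is the grip in N (left out, the last holds). Time passes only in rows, so rows that do not move let the fingers close. It gives the time, the measured TCP pose, the force and the opening at its end, in the units of the state.
- robot.state(): the state, without advancing time (a new reading comes with each control period).
- robot.read_camera(name): name is "side" or "top"; returns a dict with "image" (384x512x3 uint8, red, green, blue), "depth" (384x512 float32, m along the optical axis (not along the pixel's ray), 0 where there is no reading), "intrinsics" (3x3 intrinsics, pixels), "R" (3x3) and "t" (3): a world point X has camera coordinates R X + t. Camera axes: x right, y down, z forward; pixel columns grow to the right and rows downward; lengths in m; the calibration is good to about 2 mm. A picture is of the moment at which its call begins.
- robot.sign_off(): hands the job in, once; it reports no verdict.
Trained networks look in a picture, given as the dict that the camera call returned (one of the last four; its "shot" number tells which), for a name from the list of things; names that differ only in an ending like _2 or _b are one class to them, and where a whole thing is asked for, a point or a joint stands for the part that bears it (a point fixed in the world has none). Each returns a list of dicts, best first, with "conf" (0 to 1); they miss things now and then, are a little off and sometimes report something else, mostly with a low value. They report only what shows in the picture. A call takes as long as a camera call. They do not tell look-alikes from the thing itself.
- robot.silhouettes(picture, name): "region" (384x512 bool, what is visible of it) and "position" ([column, row] in pixels, amid what is visible of it).
- robot.place_of(picture, name): "position" ([column, row] in pixels: a listed point, or the origin of a listed thing).
The state is a dict: "time": time; "joints": joint angles; "qd": joint speeds; "joint_torque": joint torques, N m; "tcp_pos": TCP position; "tcp_rot": TCP orientation; "wrist_force": force on the tool from outside, world axes, zero at the start; "moment": the same for the moment, N m; "finger_gap": opening from 0.0 (shut) to 1.0 (fully open).
Only numpy, scipy, OpenCV 4.12 (cv2) and the standard library are available. Lean on these libraries where they do the work, as an engineer would, in place of code of your own. Each camera call takes 0.05 s, during which the arm holds its last target.

## Task

The next blanks are to be sawn one hole longer. Pull the limit clip straight up off the stop rail (it is held by a sprung catch) and leave it lying in the turned wooden bowl; then pull up the lock plunger of the length stop, slide the stop along the rail to the hole that the clip has freed, and let the pin drop in. Finish while still holding the plunger's knob pressed fully down, pin home in that hole, so that I can nip up the clamp screw; leave the blank on the board, the bowl and the tape roll where they are.

Things in the scene. Friction and masses are not known exactly. Their poses are not given: they have to be found in the camera images.
- stop_board: Cut-off board fixed to the bench: plywood 120 (x) x 340 (y) x 16 mm; a wooden fence (20 thick, top at 50 mm) carries an aluminium rail 30 wide, its top 64 mm above the bench, along y at board x = +28 mm, with 10 mm holes every 50 mm. Origin: centre of its underside. x points away from the robot (across the rail), y along the rail to the robot's left, turned by a yaw of up to 0.25 rad
- next_hole (a point): Mouth of the hole to be used, in the rail's top face: the limit clip's stub sits in it at the start. It is the next hole beside the length stop, 50 mm from the stop's present hole along the board's +y. Axes as the board's
- stop_slide (a joint): Length stop's place along the rail, m: 0 in its present hole, +0.050 in the next, growing along the board's +y. An aluminium carriage astride the rail, 46 (across) x 40 mm, top 76.5 mm above the bench, its stop plate hanging before the fence; drags with about 2 N once the pin is clear
- lock_plunger (a joint): Height of the lock plunger, m: 0 = pressed fully down, pin home, 12 mm deep in its hole; its spring (0.8 N/mm) rests at 0.004, the stop still locked; from 0.012 up the pin is clear of the rail; travel ends at 0.018 (11 N pull). Let go over a hole it returns to 0.004: it is home only while pressed (3 N, then a hard stop)
- knob_mid (a point): Centre of the plunger's upright round black fluted knob (25 mm diameter, 27 mm high) on top of the length stop, 110 mm above the bench at the start, 106 mm when home; a steel sleeve 17 mm wide and 14 mm high stands under it on the carriage's top. Moves up with the plunger and along with the stop. Axes as the board's
- clip_mid (a point): Centre of the limit clip, 72 mm high, 0.08 kg: wooden saddle 30 (x) x 24 (y) mm on the rail, top 2 mm below this point; upright wooden grip tab 14 (x, across the rail) x 24 mm from there to 36 mm above it; stub in the hole; two sprung steel legs (43 mm over both) down to 36 mm below. Pulled straight up it snaps free at 10 to 16 N in 5 mm. Grip the tab along x: the knob is only 50 mm off along y
- small_bowl: Turned wooden bowl, loose, 0.11 kg, 123 mm wide, 47 mm high; inside about 105 mm wide at the rim and 70 mm at the floor, 10 mm above its underside. On the bench left or right of the board. Origin: centre of its underside, z up
- tape_roll: Roll of masking tape, 100 mm wide, 25 mm high, flat on the bench on the other side of the board from the bowl; stays there. Origin: centre of its underside
- blank_mid (a point): Centre of the dark walnut blank, 20 x 121 x 20 mm, loose on the board along the fence (its y axis along the rail), one end at the length stop; stays there
Not all that is in view belongs to the job. Leave any purple look-alike of the part that bears clip_mid alone.

How it is judged:
By the outcome, as a careful person would: the job done as asked, in the order asked, and still so for the second after the job is handed in, while the arm keeps its last pose, push and grip.
It also fails if it takes over 48 s, if anything falls off the work surface, if the arm or the gripper's body presses on something with over 40 N, if the wrist force passes 120 N, or if a joint passes its speed limit or range.

## Working session

There is one attempt and no reset: what is moved stays moved. The work goes in short steps, Python scripts to look and compute and a tool call to move; the robot and the scene stay as the last step left them, time stands still between calls to the robot, and variables do not carry over. Pictures are saved under pics/ and viewed, and the job is handed in when it is done.

Besides the shell and the picture viewer there is one more tool, called as a command line: name --argument value ..., lists and objects as JSON in quotes. servo_tool: Moves the arm, as the interface text tells. Its arguments: {"type":"object","properties":{"commands":{"type":"array","items":{"type":"array"}},"claw":{"type":"number"},"grip_force":{"type":"number"}},"required":["commands"]}

```bash
mkdir -p pics; cat > h.py <<'E'
import numpy as np,cv2
from rig import robot
def world(p,u,v,d=None):
    K=p["intrinsics"]
    if d is None:d=p["depth"][int(round(v)),int(round(u))]
    c=np.array([(u-K[0,2])/K[0,0]*d,(v-K[1,2])/K[1,1]*d,d]);return p["R"].T@(c-p["t"])
def onz(p,u,v,z):
    K=p["intrinsics"];r=p["R"].T@np.array([(u-K[0,2])/K[0,0],(v-K[1,2])/K[1,1],1]);o=-p["R"].T@p["t"]
    return o+r*(z-o[2])/r[2]
def cloud(p):
    K=p["intrinsics"];d=p["depth"];v,u=np.mgrid[:384,:512]
    c=np.stack([(u-K[0,2])/K[0,0]*d,(v-K[1,2])/K[1,1]*d,d],-1);w=(c-p["t"])@p["R"];w[d==0]=np.nan;return w
def save(im,n,s=1.5):cv2.imwrite("pics/"+n,cv2.resize(im[:,:,::-1],None,fx=s,fy=s,interpolation=cv2.INTER_CUBIC))
E
python3 - <<'E'
from h import *
print(robot.tcp_to_tips, {k:np.round(v,3) for k,v in robot.state().items()})
for n in("top","side"):
    p=robot.read_camera(n);save(p["image"],n+"0.png");np.savez("/tmp/"+n+"0",**{k:p[k] for k in("image","depth","intrinsics","R","t")})
    print(n,-p["R"].T@p["t"])
    for t in("stop_board","next_hole","knob_mid","clip_mid","small_bowl","tape_roll","blank_mid"):
        for r in robot.place_of(p,t)[:3]:
            u,v=r["position"];z={"clip_mid":.074,"knob_mid":.110,"next_hole":.064}.get(t,0)
            print(t,round(r["conf"],2),np.round([u,v],1),np.round(onz(p,u,v,z),3))
E
```

```text
0.008 {'time': np.float64(0.0), 'joints': array([-1.2  ,  0.131,  1.489,  0.   ,  1.523, -0.085]), 'qd': array([ 0.   , -0.   , -0.   , -0.   , -0.002, -0.   ]), 'joint_torque': array([-1.0000e-03, -5.6939e+01, -5.0056e+01, -0.0000e+00,  1.4000e-02,
        0.0000e+00]), 'tcp_pos': array([ 0.264, -0.538,  0.238]), 'tcp_rot': array([-3.059, -0.709,  0.   ]), 'wrist_force': array([-0.594, -0.258, -0.601]), 'moment': array([-0.022,  0.035, -0.051]), 'finger_gap': np.float64(1.0)}
top [0.28571811 0.00794318 1.27458913]
stop_board 0.87 [261.5 199.8] [ 0.5   -0.025  0.   ]
next_hole 0.93 [255.6 192.6] [ 0.515 -0.003  0.064]
knob_mid 0.54 [272.9 184.5] [ 0.532 -0.062  0.11 ]
clip_mid 0.68 [259.  189.6] [ 0.523 -0.015  0.074]
clip_mid 0.41 [238.4 159.1] [0.634 0.054 0.074]
small_bowl 0.73 [156.9 206.1] [0.487 0.353 0.   ]
small_bowl 0.45 [259.  191.1] [ 0.532 -0.017  0.   ]
tape_roll 0.9 [353.1 210.8] [ 0.451 -0.355  0.   ]
tape_roll 0.32 [159.3 208.5] [0.478 0.344 0.   ]
blank_mid 0.59 [295.5 189.6] [ 0.535 -0.15   0.   ]
side [ 0.32801053 -0.89413443  0.52707557]
stop_board 0.81 [247.1 234.8] [ 0.488 -0.008  0.   ]
next_hole 0.94 [257.5 212.6] [ 0.518 -0.004  0.064]
knob_mid 0.4 [261.9 205. ] [ 0.519 -0.052  0.11 ]
clip_mid 0.58 [226.  189.3] [0.452 0.148 0.074]
clip_mid 0.52 [261.  213.3] [ 0.522 -0.029  0.074]
clip_mid 0.5 [292.7 210.4] [ 0.61  -0.029  0.074]
small_bowl 0.83 [225.3 187.6] [0.472 0.334 0.   ]
tape_roll 0.8 [252.3 328.9] [ 0.433 -0.359  0.   ]
blank_mid 0.74 [272.2 255.8] [ 0.531 -0.123  0.   ]
```

View pics/top0.png

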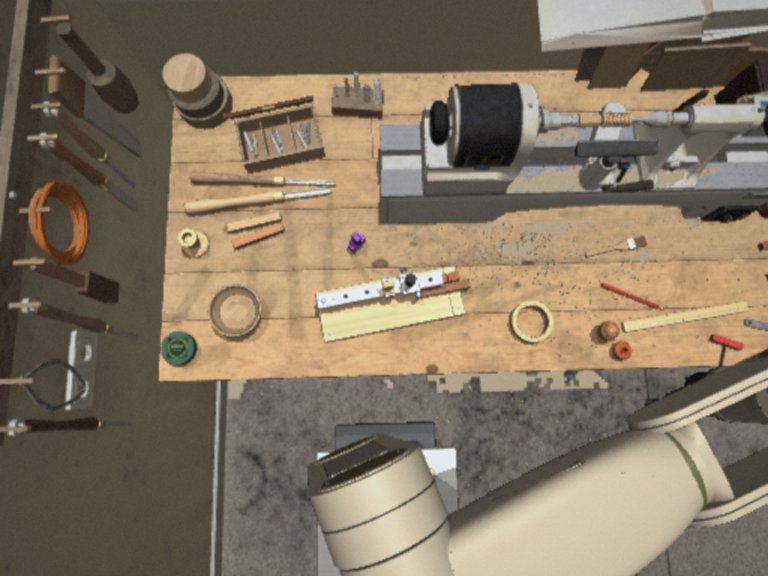

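View pics/side0.png

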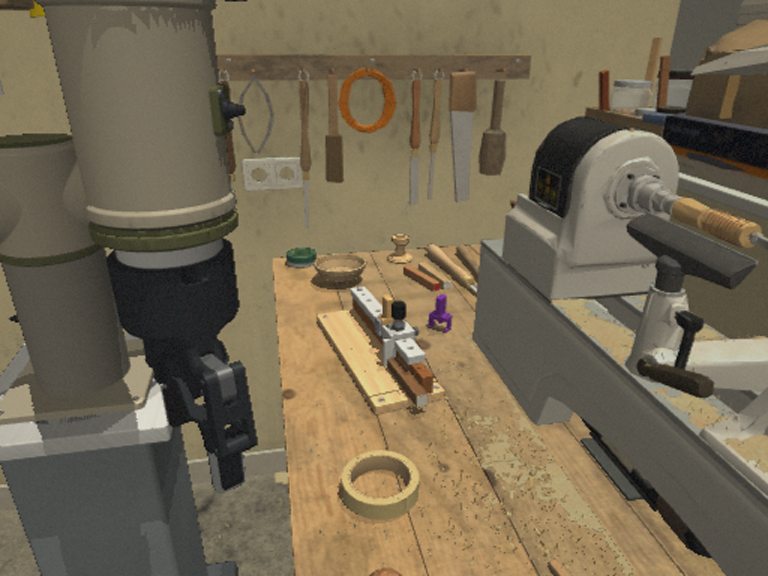

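```bash
python3 - <<'E'
from h import *
a=np.load("/tmp/top0.npz");b=np.load("/tmp/side0.npz")
c1=a["image"][140:260,200:340];c2=b["image"][150:290,180:340]
A=cv2.resize(c1,None,fx=4.5,fy=4.5,interpolation=cv2.INTER_CUBIC);save(A,"topc.png",1)
B=cv2.resize(c2,None,fx=4,fy=4,interpolation=cv2.INTER_CUBIC);save(B,"sidec.png",1)
E
```

```text
(no output)
```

View pics/topc.png

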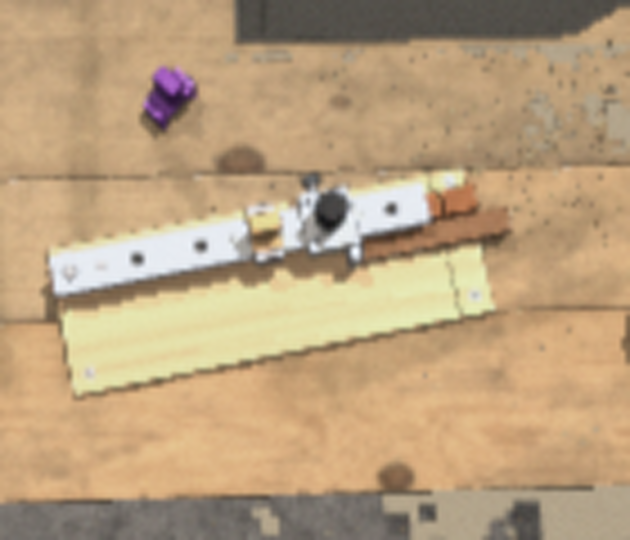

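View pics/sidec.png

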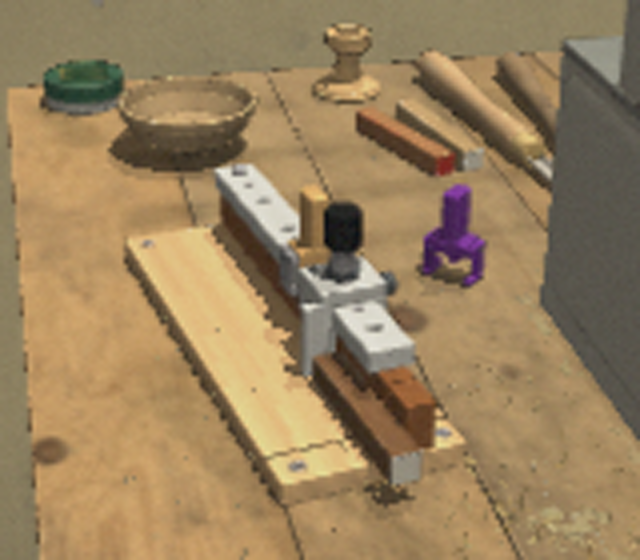

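The wooden clip with steel legs on the rail, at (259,189) top and (259,203) side, is the target. The purple one, at (237,160) top and (293,210) side, is the look-alike standing loose on the bench, so I'll leave it alone. Next I'll fit the rail, the tab and the bowl.

```bash
python3 - <<'E'
from h import *
for n in("top","side"):
    a=np.load(f"/tmp/{n}0.npz");p={k:a[k] for k in a};w=cloud(p);print(n,p["intrinsics"][0,0])
    X=w.reshape(-1,3);roi=(abs(X[:,0]-.52)<.1)&(abs(X[:,1]+.02)<.22)
    R=X[roi&(abs(X[:,2]-.064)<.004)]
    # rail fit
    (cx,cy),(wd,ht),ang=cv2.minAreaRect((R[:,:2]*1000).astype(np.float32));print("rail rect",cx,cy,wd,ht,ang,len(R))
    m=np.median(R[:,:2],0);u,s,vt=np.linalg.svd(R[:,:2]-R[:,:2].mean(0));d=vt[0]*np.sign(vt[0][1]);print("dir",d,"yaw",np.arctan2(-d[0],d[1]),R[:,:2].mean(0))
    T=X[roi&(X[:,2]>.085)&(X[:,2]<.15)]
    yaw=np.arctan2(-d[0],d[1]);ex=np.array([np.cos(yaw),np.sin(yaw)]);ey=np.array([-np.sin(yaw),np.cos(yaw)])
    for q in T[np.argsort(T[:,1])]:print(np.round(q,4),np.round([q[:2]@ex,q[:2]@ey],4)) if n=="top" else None
    if n=="side":
        L=np.c_[T[:,:2]@ex,T[:,:2]@ey,T[:,2]];print(np.round(L[np.argsort(L[:,1])][::8],4))
    B=X[(abs(X[:,0]-.48)<.1)&(abs(X[:,1]-.35)<.1)&(X[:,2]>.04)&(X[:,2]<.055)]
    print("bowl rim",(B.min(0)+B.max(0))/2,B.max(0)-B.min(0),len(B))
    Bf=X[(np.hypot(X[:,0]-.48,X[:,1]-.345)<.02)];print("floor z",np.nanmedian(Bf[:,2]))
E
```

```text
top 355.6938442129794
rail rect 522.974853515625 5.9995269775390625 68.38108825683594 293.25518798828125 5.2679924964904785 526
dir [-0.17103704  0.9852646 ] yaw 0.17188212779973033 [0.51203099 0.01848535]
[ 0.528  -0.0746  0.1211] [ 0.5074 -0.1638]
[ 0.5245 -0.0744  0.1215] [ 0.504 -0.163]
[ 0.5359 -0.0719  0.116 ] [ 0.5157 -0.1625]
[ 0.5315 -0.0714  0.121 ] [ 0.5114 -0.1612]
[ 0.5279 -0.0712  0.1219] [ 0.5079 -0.1604]
[ 0.5181 -0.0709  0.1202] [ 0.4983 -0.1585]
[ 0.524  -0.0709  0.1245] [ 0.5041 -0.1595]
[ 0.5207 -0.0708  0.1238] [ 0.5009 -0.1588]
[ 0.534  -0.0679  0.1255] [ 0.5145 -0.1582]
[ 0.5248 -0.0678  0.1208] [ 0.5055 -0.1566]
[ 0.5275 -0.0677  0.124 ] [ 0.5082 -0.157 ]
[ 0.5214 -0.0677  0.1208] [ 0.5022 -0.1559]
[ 0.5152 -0.0676  0.1181] [ 0.4961 -0.1548]
[ 0.5301 -0.0676  0.128 ] [ 0.5107 -0.1573]
[ 0.5172 -0.0673  0.1251] [ 0.498  -0.1548]
[ 0.5351 -0.0649  0.1205] [ 0.5162 -0.1555]
[ 0.5141 -0.0649  0.1068] [ 0.4955 -0.1519]
[ 0.5279 -0.0645  0.1224] [ 0.5091 -0.1539]
[ 0.5248 -0.0645  0.1213] [ 0.506  -0.1533]
[ 0.5302 -0.0643  0.1276] [ 0.5114 -0.1541]
[ 0.5151 -0.0642
[... 3658 characters left out ...]
04 -0.1585  0.105 ]
 [ 0.514  -0.1579  0.1192]
 [ 0.4981 -0.1573  0.1077]
 [ 0.4984 -0.1561  0.1238]
 [ 0.5073 -0.1554  0.0938]
 [ 0.5076 -0.1547  0.0905]
 [ 0.511  -0.1532  0.0921]
 [ 0.5005 -0.1519  0.0905]
 [ 0.4955 -0.1499  0.1187]
 [ 0.5126 -0.1481  0.1235]
 [ 0.512  -0.1429  0.1241]
 [ 0.5051 -0.113   0.0918]
 [ 0.5024 -0.1125  0.0949]
 [ 0.5058 -0.111   0.1025]
 [ 0.5006 -0.1099  0.0999]
 [ 0.5042 -0.1082  0.0868]
 [ 0.5021 -0.1059  0.1125]
 [ 0.5008 -0.1019  0.1051]
 [ 0.5106 -0.0988  0.1138]
 [ 0.501  -0.0944  0.1018]
 [ 0.5111 -0.0902  0.113 ]]
bowl rim [0.47733421 0.3421489  0.044149  ] [0.12006343 0.12721536 0.00828754] 166
floor z nan
  return np.nanmean(a, axis, out=out, keepdims=keepdims)
```

servo_tool --commands '[[[0.021, 0.0437, -0.002], [0, 0, 6.14]], [[0.021, 0.0437, -0.002], [0, 0, 6.14]], [[0.021, 0.0437, -0.002], [0, 0, 6.14]], [[0.021, 0.0437, -0.002], [0, 0, 6.14]], [[0.021, 0.0437, -0.002], [0, 0, 6.14]], [[0.021, 0.0437, -0.002], [0, 0, 6.14]], [[0.021, 0.0437, -0.002], [0, 0, 6.14]], [[0.021, 0.0437, -0.002], [0, 0, 6.14]], [[0.021, 0.0437, -0.002], [0, 0, 6.14]], [[0.021, 0.0437, -0.002], [0, 0, 6.14]], [[0.021, 0.0437, -0.002], [0, 0, 6.14]], [[0.021, 0.0437, -0.002], [0, 0, 6.14]]]' --claw 0.05 --grip_force 60

```text
time: 2.3
tcp_pos: [0.5168, -0.0128, 0.2155]
tcp_rot: [2.019, 2.406, 0.001]
wrist_force: [0.3, -0.2, 0.1]
finger_gap: 0.588
```

```bash
cat >> h.py <<'E'
from scipy.spatial.transform import Rotation as Ro
def st():
    s=robot.state();M=Ro.from_rotvec(s["tcp_rot"]).as_matrix()
    print("t",round(float(s["time"]),2),"tcp",np.round(s["tcp_pos"],4),"jaw yaw deg",np.round(np.degrees(np.arctan2(M[1,1],M[0,1])),2),"z",np.round(M[:,2],3),"F",np.round(s["wrist_force"],1),"gap",round(float(s["finger_gap"]),3),"q",np.round(s["joints"],2));return s
E
python3 -c "
from h import *
st()
p=robot.read_camera('side');save(p['image'],'s1.png')
p=robot.read_camera('side');B=cv2.resize(p['image'][100:290,160:380],None,fx=3.5,fy=3.5,interpolation=cv2.INTER_CUBIC);save(B,'s1c.png',1)"
```

```text
t 2.3 tcp [ 0.5168 -0.0128  0.2155] jaw yaw deg 10.0 z [ 0.001 -0.    -1.   ] F [ 0.3 -0.2  0.1] gap 0.588 q [-0.12 -0.08  1.75 -0.    1.48 -0.3 ]
```

View pics/s1c.png

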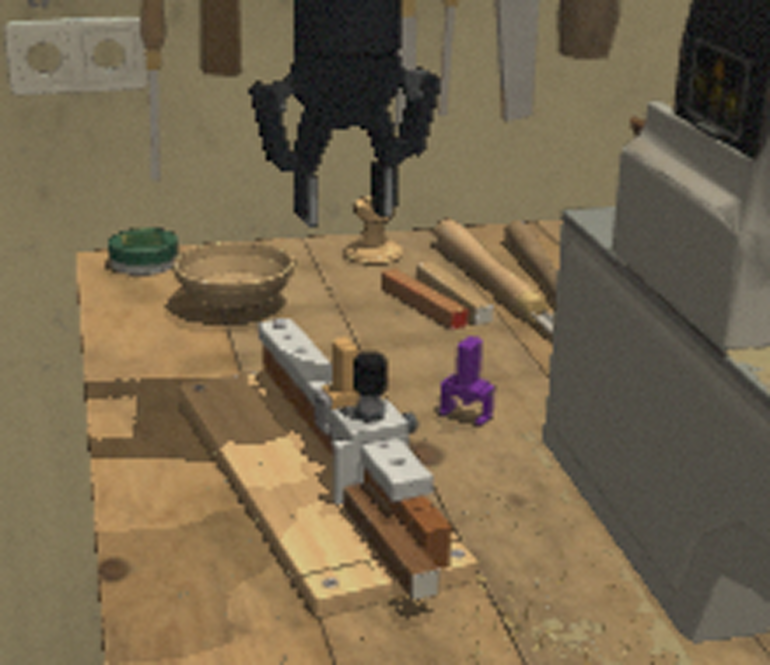

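The gripper stands above the wooden tab, at crop (343,365). The purple clip, at crop (468,385), is well clear. I'll descend and grip.

servo_tool --commands '[[[0, -0.001, -0.025], [0, 0, -0.2]], [[0, 0, -0.03], [0, 0, 0]], [[0, 0, -0.03], [0, 0, 0]], [[0, 0, -0.025], [0, 0, 0]], [[0, 0, -0.013], [0, 0, 0]], [[0, 0, 0], [0, 0, 0]]]'

```text
time: 3.15
tcp_pos: [0.5155, -0.0155, 0.0917]
tcp_rot: [-2.028, -2.398, 0.002]
wrist_force: [-1.7, -0.1, -0.1]
finger_gap: 0.585
```

servo_tool --commands '[[[0, 0, 0], [0, 0, 0]], [[0, 0, 0], [0, 0, 0]], [[0, 0, 0], [0, 0, 0]], [[0, 0, 0], [0, 0, 0]], [[0, 0, 0], [0, 0, 0]]]' --claw 0.0 --grip_force 60

```text
time: 3.78
tcp_pos: [0.5173, -0.0155, 0.0938]
tcp_rot: [2.026, 2.398, 0.002]
wrist_force: [0.2, 0.0, 5.8]
finger_gap: 0.15
```

```bash
python3 -c "
from h import *
st()
p=robot.read_camera('side');B=cv2.resize(p['image'][140:290,180:340],None,fx=4,fy=4,interpolation=cv2.INTER_CUBIC);save(B,'s2c.png',1)"
```

```text
t 3.77 tcp [ 0.5173 -0.0155  0.0938] jaw yaw deg 9.6 z [ 0.003 -0.    -1.   ] F [0.2 0.  5.8] gap 0.15 q [-0.13  0.03  1.87 -0.    1.24 -0.3 ]
```

View pics/s2c.png

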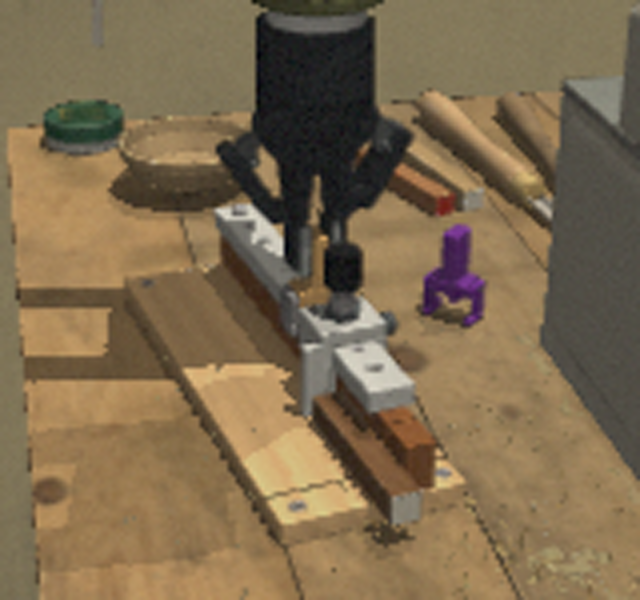

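servo_tool --commands '[[[0, 0, 0.003], [0, 0, 0]], [[0, 0, 0.003], [0, 0, 0]], [[0, 0, 0.004], [0, 0, 0]], [[0, 0, 0.008], [0, 0, 0]], [[0, 0, 0.02], [0, 0, 0]], [[0, 0, 0.03], [0, 0, 0]], [[0, 0, 0.04], [0, 0, 0]], [[0, 0, 0.01], [0, 0, 0]]]'

```text
time: 4.82
tcp_pos: [0.5176, -0.0156, 0.2143]
tcp_rot: [2.025, 2.396, 0.004]
wrist_force: [0.1, 0.6, -1.3]
finger_gap: 0.151
```

```bash
python3 -c "
from h import *
st()
p=robot.read_camera('side');B=cv2.resize(p['image'][100:290,160:380],None,fx=3.5,fy=3.5,interpolation=cv2.INTER_CUBIC);save(B,'s3c.png',1)
B=p['R'].T@p['t']
p=robot.read_camera('top');
for r in robot.place_of(p,'small_bowl')[:2]: print(r, onz(p,*r['position'],0))"
```

```text
t 4.83 tcp [ 0.5176 -0.0156  0.2143] jaw yaw deg 9.6 z [ 0.005 -0.001 -1.   ] F [ 0.1  0.6 -1.3] gap 0.151 q [-0.13 -0.09  1.75 -0.    1.47 -0.3 ]
{'position': [159.3, 208.2], 'conf': 0.56} [0.47874036 0.34422129 0.        ]
```

View pics/s3c.png

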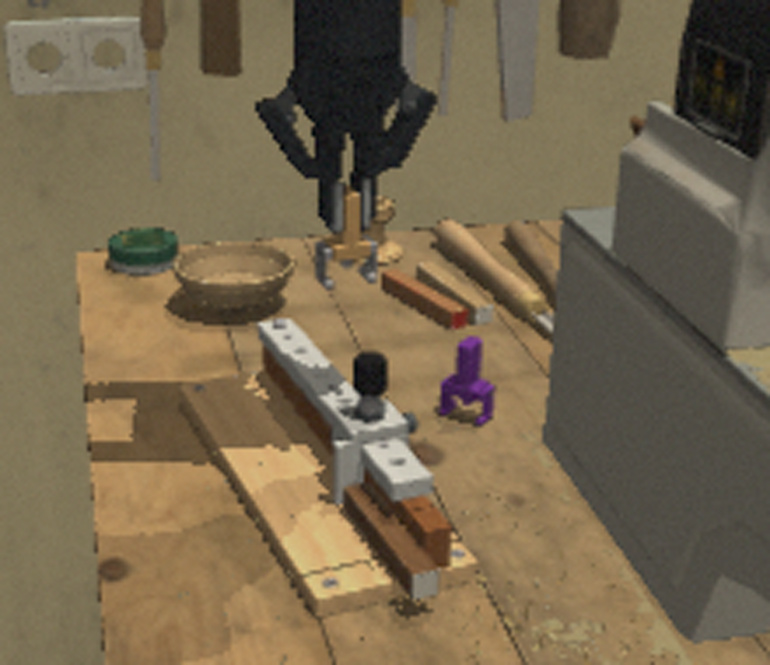

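The clip is off and held upright between the pads, at crop (350,225). The rail hole is free. I'll carry it to the bowl, leaning it 45° on the way so that it comes to lie down.

servo_tool --commands '[[[-0.0033, 0.029, -0.005], [3.7, 0.63, 0]], [[-0.0033, 0.029, -0.005], [3.7, 0.63, 0]], [[-0.0033, 0.029, -0.005], [3.7, 0.63, 0]], [[-0.0033, 0.029, -0.005], [3.7, 0.63, 0]], [[-0.0033, 0.029, -0.005], [3.7, 0.63, 0]], [[-0.0033, 0.029, -0.005], [3.7, 0.63, 0]], [[-0.0033, 0.029, -0.005], [3.7, 0.63, 0]], [[-0.0033, 0.029, -0.005], [3.7, 0.63, 0]], [[-0.0033, 0.029, -0.005], [3.7, 0.63, 0]], [[-0.0033, 0.029, -0.005], [3.7, 0.63, 0]], [[-0.0033, 0.029, -0.005], [3.7, 0.63, 0]], [[-0.0033, 0.029, -0.005], [3.7, 0.63, 0]]]'

```text
time: 6.48
tcp_pos: [0.475, 0.3332, 0.148]
tcp_rot: [-1.589, -1.876, -0.655]
wrist_force: [-0.7, 0.6, -1.1]
finger_gap: 0.148
```

servo_tool --commands '[[[0, 0, 0], [0, 0, 0]], [[0, 0, 0], [0, 0, 0]]]'

```text
time: 6.72
tcp_pos: [0.4759, 0.3321, 0.1492]
tcp_rot: [-1.589, -1.879, -0.655]
wrist_force: [-0.1, 0.1, -0.3]
finger_gap: 0.153
```

```bash
python3 -c "
from h import *
st()
p=robot.read_camera('side');B=cv2.resize(p['image'][80:240,130:310],None,fx=4,fy=4,interpolation=cv2.INTER_CUBIC);save(B,'s4c.png',1)
p=robot.read_camera('top');w=cloud(p).reshape(-1,3)
B=w[(abs(w[:,0]-.48)<.075)&(abs(w[:,1]-.345)<.08)&(w[:,2]>.042)&(w[:,2]<.052)];print((B.min(0)+B.max(0))/2,np.ptp(B,0))
save(p['image'][150:260,100:260],'t4c.png',4)"
```

```text
t 6.72 tcp [0.4759 0.3321 0.1492] jaw yaw deg 9.62 z [-0.12   0.696 -0.707] F [-0.1  0.1 -0.3] gap 0.153 q [ 0.06  0.12  1.88  0.8   1.35 -0.37]
[0.47851995 0.34420428 0.04663916] [0.11674935 0.1193431  0.00923883]
```

View pics/s4c.png

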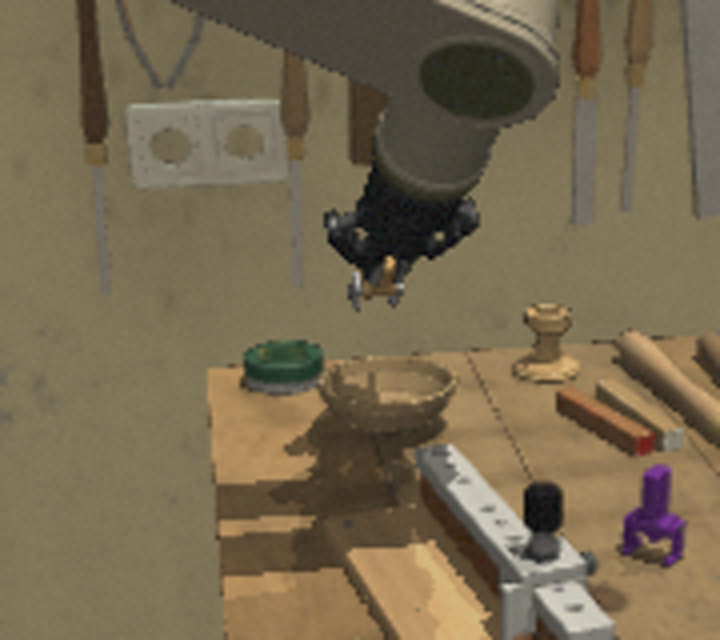

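View pics/t4c.png

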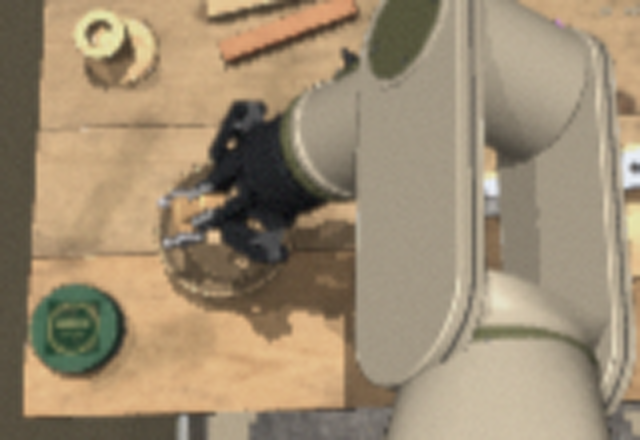

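servo_tool --commands '[[[0.004, 0.004, -0.02], [0, 0, 0]], [[0, 0, -0.025], [0, 0, 0]], [[0, 0, -0.025], [0, 0, 0]], [[0, 0, -0.015], [0, 0, 0]], [[0, 0, -0.009], [0, 0, 0]], [[0, 0, 0], [0, 0, 0]], [[0, 0, 0], [0, 0, 0]]]'

```text
time: 7.7
tcp_pos: [0.4811, 0.3366, 0.0571]
tcp_rot: [-1.588, -1.88, -0.659]
wrist_force: [-1.0, -0.5, -0.3]
finger_gap: 0.152
```

```bash
python3 -c "
from h import *
st()
p=robot.read_camera('side');B=cv2.resize(p['image'][120:240,150:290],None,fx=5,fy=5,interpolation=cv2.INTER_CUBIC);save(B,'s5c.png',1)"
```

```text
t 7.7 tcp [0.4811 0.3366 0.0571] jaw yaw deg 9.62 z [-0.118  0.698 -0.707] F [-1.  -0.5 -0.3] gap 0.152 q [ 0.07  0.29  1.88  0.85  1.22 -0.51]
```

View pics/s5c.png

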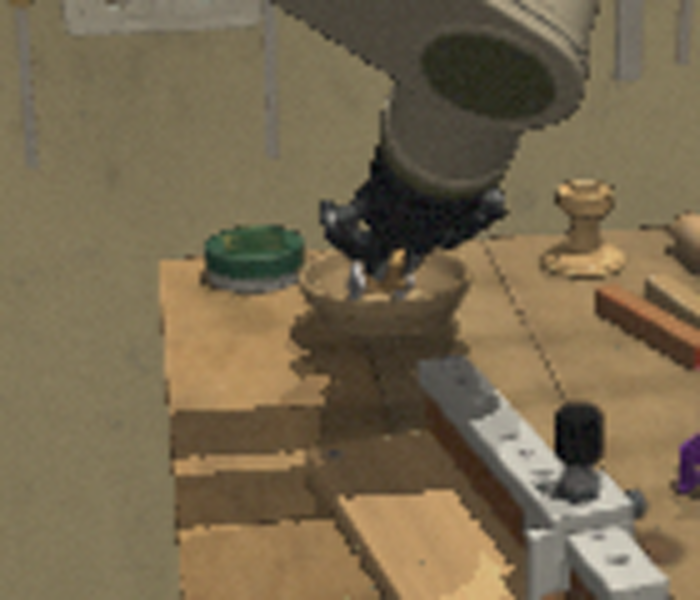

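The clip hangs inside the bowl, at crop (380,285), with no contact yet. I'll lower a few millimetres more and release.

servo_tool --commands '[[[0, 0, -0.002], [0, 0, 0]], [[0, 0, -0.002], [0, 0, 0]], [[0, 0, -0.001], [0, 0, 0]], [[0, 0, 0], [0, 0, 0]]]'

```text
time: 8.25
tcp_pos: [0.4818, 0.3376, 0.0539]
tcp_rot: [-1.586, -1.879, -0.662]
wrist_force: [-1.8, -2.1, 12.5]
finger_gap: 0.153
```

servo_tool --commands '[[[0, 0, 0], [0, 0, 0]], [[0, 0, 0], [0, 0, 0]], [[0, 0, 0], [0, 0, 0]], [[0, 0, 0], [0, 0, 0]]]' --claw 0.036

```text
time: 8.75
tcp_pos: [0.4803, 0.3367, 0.0511]
tcp_rot: [-1.589, -1.879, -0.657]
wrist_force: [-0.6, -0.5, 0.4]
finger_gap: 0.421
```

```bash
python3 -c "
from h import *
st()
p=robot.read_camera('side');B=cv2.resize(p['image'][120:240,150:290],None,fx=5,fy=5,interpolation=cv2.INTER_CUBIC);save(B,'s6c.png',1)"
```

```text
t 8.75 tcp [0.4803 0.3367 0.0511] jaw yaw deg 9.62 z [-0.119  0.697 -0.707] F [-0.6 -0.5  0.4] gap 0.421 q [ 0.07  0.3   1.88  0.85  1.22 -0.51]
```

View pics/s6c.png

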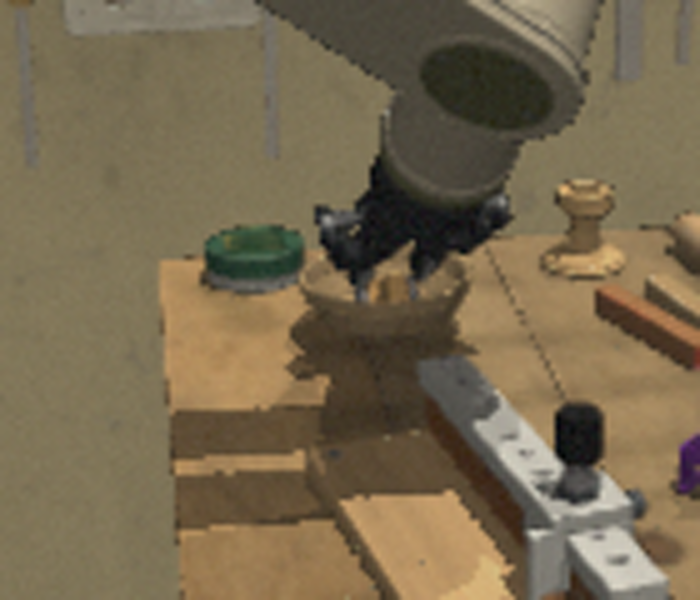

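servo_tool --commands '[[[0, 0, 0.015], [0, 0, 0]], [[0, 0, 0.03], [0, 0, 0]], [[0, 0, 0.04], [0, 0, 0]], [[0, 0, 0.04], [0, 0, 0]]]'

```text
time: 9.3
tcp_pos: [0.4804, 0.3366, 0.1785]
tcp_rot: [-1.589, -1.88, -0.658]
wrist_force: [0.6, 0.2, 0.2]
finger_gap: 0.422
```

servo_tool --commands '[[[0.0038, -0.0333, 0.004], [-3.7, -0.63, 0]], [[0.0038, -0.0333, 0.004], [-3.7, -0.63, 0]], [[0.0038, -0.0333, 0.004], [-3.7, -0.63, 0]], [[0.0038, -0.0333, 0.004], [-3.7, -0.63, 0]], [[0.0038, -0.0333, 0.004], [-3.7, -0.63, 0]], [[0.0038, -0.0333, 0.004], [-3.7, -0.63, 0]], [[0.0038, -0.0333, 0.004], [-3.7, -0.63, 0]], [[0.0038, -0.0333, 0.004], [-3.7, -0.63, 0]], [[0.0038, -0.0333, 0.004], [-3.7, -0.63, 0]], [[0.0038, -0.0333, 0.004], [-3.7, -0.63, 0]], [[0.0038, -0.0333, 0.004], [-3.7, -0.63, 0]], [[0.0038, -0.0333, 0.004], [-3.7, -0.63, 0]]]' --claw 0.055

```text
time: 10.8
tcp_pos: [0.5263, -0.064, 0.2258]
tcp_rot: [2.027, 2.396, -0.001]
wrist_force: [-0.6, -0.5, 0.1]
finger_gap: 0.646
```

servo_tool --commands '[[[0, 0, 0], [0, 0, 0]], [[0, 0, 0], [0, 0, 0]]]'

```text
time: 11.05
tcp_pos: [0.526, -0.0623, 0.2247]
tcp_rot: [-2.028, -2.398, -0.002]
wrist_force: [0.6, 0.6, -0.0]
finger_gap: 0.643
```

```bash
python3 -c "
from h import *
st()
p=robot.read_camera('top');w=cloud(p).reshape(-1,3);save(p['image'][150:260,100:260],'t7c.png',4)
B=w[(abs(w[:,0]-.48)<.075)&(abs(w[:,1]-.345)<.08)&(w[:,2]>.042)&(w[:,2]<.052)];print('bowl',(B.min(0)+B.max(0))/2,np.ptp(B,0))
p=robot.read_camera('side');save(p['image'][80:280,160:370],'s7c.png',3)
X=cloud(p).reshape(-1,3);y=.171;ex=np.array([np.cos(y),np.sin(y)]);ey=np.array([-np.sin(y),np.cos(y)])
K=X[(np.hypot(X[:,0]-.5252,X[:,1]+.0636)<.022)&(X[:,2]>.094)&(X[:,2]<.135)];L=np.c_[K[:,:2]@ex,K[:,:2]@ey,K[:,2]]
print(np.percentile(L,[2,50,98],axis=0))
A=np.c_[2*L[:,:2],np.ones(len(L))];print('circ',np.linalg.lstsq(A,(L[:,:2]**2).sum(1),rcond=None)[0][:2])
"
```

```text
t 11.05 tcp [ 0.526  -0.0623  0.2247] jaw yaw deg 9.57 z [ 0.     0.001 -1.   ] F [ 0.6  0.6 -0. ] gap 0.643 q [-0.22 -0.05  1.7   0.    1.49 -0.38]
bowl [0.48028695 0.34766914 0.04693139] [0.12040694 0.11920806 0.00983745]
[[ 0.49534591 -0.16427579  0.09881996]
 [ 0.50428866 -0.15868578  0.11437975]
 [ 0.51714206 -0.14356901  0.12440274]]
circ [ 0.50690141 -0.15300854]
```

View pics/t7c.png

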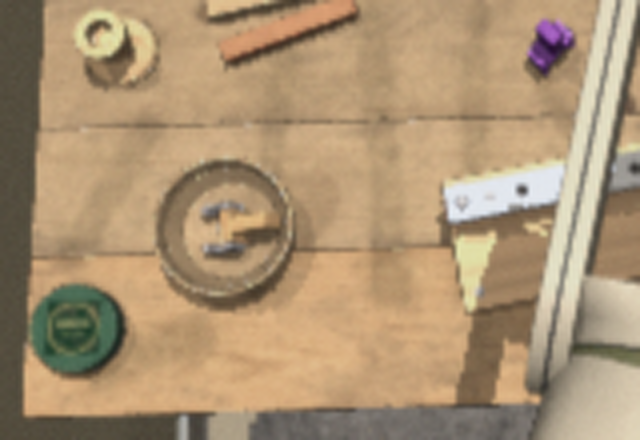

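View pics/s7c.png

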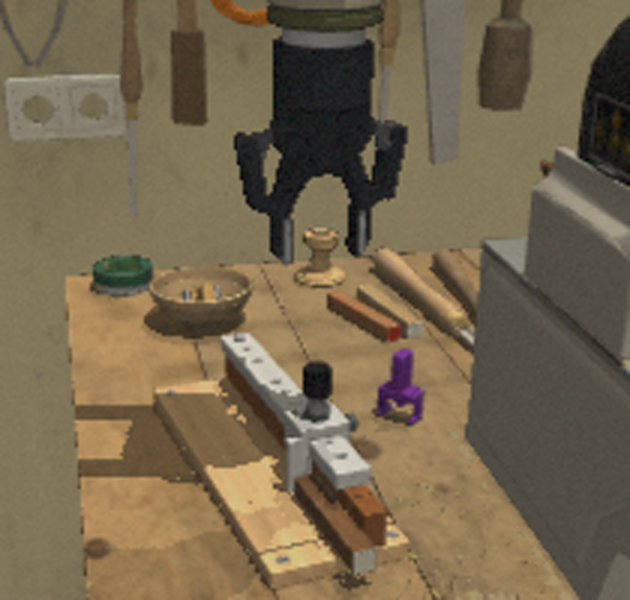

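The clip lies in the bowl with its legs at (225,230) and its tab at (255,225) in the top crop, and the bowl has shifted by at most about 3 mm. Next, the knob.

servo_tool --commands '[[[0, -0.0017, -0.03], [0, 0, 0.2]], [[0, 0, -0.03], [0, 0, 0]], [[0, 0, -0.03], [0, 0, 0]], [[0, 0, -0.02], [0, 0, 0]], [[0, 0, -0.007], [0, 0, 0]], [[0, 0, 0], [0, 0, 0]], [[0, 0, 0], [0, 0, 0]]]'

```text
time: 12.02
tcp_pos: [0.5269, -0.0647, 0.1085]
tcp_rot: [2.023, 2.402, 0.001]
wrist_force: [0.0, -0.5, 0.1]
finger_gap: 0.648
```

servo_tool --commands '[[[0, 0, 0], [0, 0, 0]], [[0, 0, 0], [0, 0, 0]], [[0, 0, 0], [0, 0, 0]], [[0, 0, 0], [0, 0, 0]], [[0, 0, 0], [0, 0, 0]]]' --claw 0.0 --grip_force 70

```text
time: 12.65
tcp_pos: [0.5261, -0.0648, 0.1073]
tcp_rot: [2.024, 2.403, -0.0]
wrist_force: [-2.2, -0.9, 1.3]
finger_gap: 0.267
```

```bash
python3 -c "
from h import *
st()
p=robot.read_camera('side');save(p['image'][130:280,180:330],'s8c.png',4)"
```

```text
t 12.65 tcp [ 0.5261 -0.0648  0.1073] jaw yaw deg 9.79 z [ 0. -0. -1.] F [-2.2 -0.9  1.3] gap 0.267 q [-0.22  0.05  1.82 -0.    1.27 -0.39]
```

View pics/s8c.png

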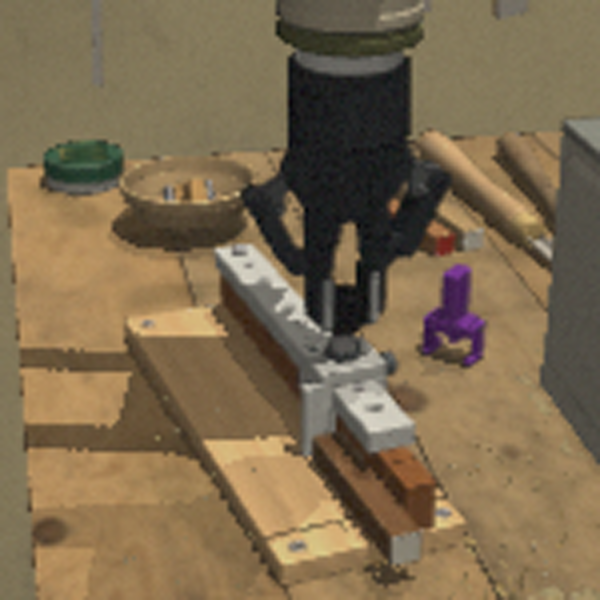

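The pads hold the knob at crop (348,305). I'll pull it up 11 mm in steps.

servo_tool --commands '[[[0, 0, 0.003], [0, 0, 0]], [[0, 0, 0.003], [0, 0, 0]], [[0, 0, 0.003], [0, 0, 0]], [[0, 0, 0.002], [0, 0, 0]], [[0, 0, 0], [0, 0, 0]], [[0, 0, 0], [0, 0, 0]]]'

```text
time: 13.45
tcp_pos: [0.526, -0.0645, 0.1179]
tcp_rot: [-2.023, -2.403, 0.0]
wrist_force: [1.9, -0.9, -7.6]
finger_gap: 0.262
```

```bash
python3 -c "
from h import *
st()
p=robot.read_camera('side');save(p['image'][130:280,180:330],'s9c.png',4)"
```

```text
t 13.45 tcp [ 0.526  -0.0645  0.1179] jaw yaw deg 9.8 z [-0.  0. -1.] F [ 1.9 -0.9 -7.6] gap 0.262 q [-0.22  0.03  1.82  0.    1.29 -0.39]
```

View pics/s9c.png

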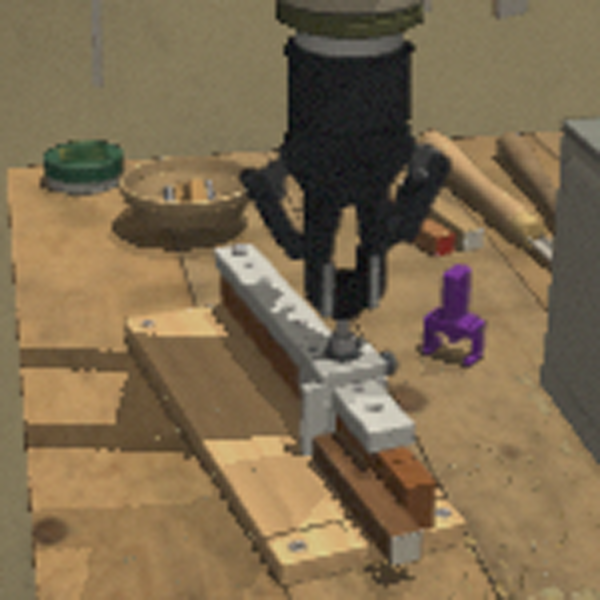

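servo_tool --commands '[[[0, 0, 0.001], [0, 0, 0]], [[-0.0005, 0.003, 0], [0, 0, 0]], [[-0.001, 0.006, 0], [0, 0, 0]], [[-0.0012, 0.007, 0], [0, 0, 0]], [[-0.0014, 0.008, 0], [0, 0, 0]], [[-0.0014, 0.008, 0], [0, 0, 0]], [[-0.0012, 0.007, 0], [0, 0, 0]], [[-0.001, 0.006, 0], [0, 0, 0]], [[-0.0008, 0.0043, 0], [0, 0, 0]], [[0, 0, 0], [0, 0, 0]], [[0, 0, 0], [0, 0, 0]]]'

```text
time: 14.88
tcp_pos: [0.5174, -0.015, 0.1191]
tcp_rot: [-2.023, -2.402, -0.0]
wrist_force: [-1.1, 1.6, -8.0]
finger_gap: 0.262
```

```bash
python3 -c "
from h import *
s=st()
y=.171;ey=np.array([-np.sin(y),np.cos(y)]);print((s['tcp_pos'][:2]-[.5260,-.0646])@ey)
p=robot.read_camera('side');save(p['image'][130:280,180:330],'s10c.png',4)"
```

```text
t 14.88 tcp [ 0.5174 -0.015   0.1191] jaw yaw deg 9.8 z [-0.001  0.001 -1.   ] F [-1.1  1.6 -8. ] gap 0.262 q [-0.13  0.    1.85  0.    1.29 -0.3 ]
0.05033216898758817
```

View pics/s10c.png

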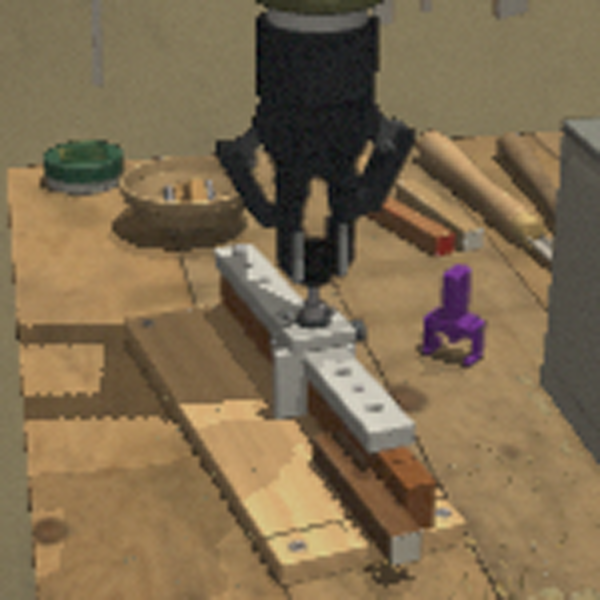

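The stop slid 50 mm and the blank stayed put. I'll lower the pin.

servo_tool --commands '[[[0, 0, -0.003], [0, 0, 0]], [[0, 0, -0.003], [0, 0, 0]], [[0, 0, -0.003], [0, 0, 0]], [[0, 0, -0.003], [0, 0, 0]], [[0, 0, 0], [0, 0, 0]]]'

```text
time: 15.55
tcp_pos: [0.5176, -0.0155, 0.1076]
tcp_rot: [-2.024, -2.403, 0.001]
wrist_force: [-6.5, 0.8, 0.6]
finger_gap: 0.264
```

servo_tool --commands '[[[0, 0, -0.0015], [0, 0, 0]], [[0, 0, -0.0015], [0, 0, 0]], [[0, 0, -0.001], [0, 0, 0]], [[0, 0, 0], [0, 0, 0]]]'

```text
time: 16.05
tcp_pos: [0.5178, -0.0158, 0.1046]
tcp_rot: [2.023, 2.402, -0.001]
wrist_force: [-9.8, -1.1, 7.7]
finger_gap: 0.27
```

```bash
python3 -c "
from h import *
s=st()
y=.171;ey=np.array([-np.sin(y),np.cos(y)]);print((s['tcp_pos'][:2]-[.5260,-.0646])@ey)
p=robot.read_camera('side');save(p['image'][130:280,180:330],'s11c.png',4)"
```

```text
t 16.05 tcp [ 0.5178 -0.0158  0.1046] jaw yaw deg 9.79 z [ 0.    -0.001 -1.   ] F [-9.8 -1.1  7.7] gap 0.27 q [-0.13  0.02  1.86 -0.    1.26 -0.3 ]
0.04950183071612264
```

View pics/s11c.png

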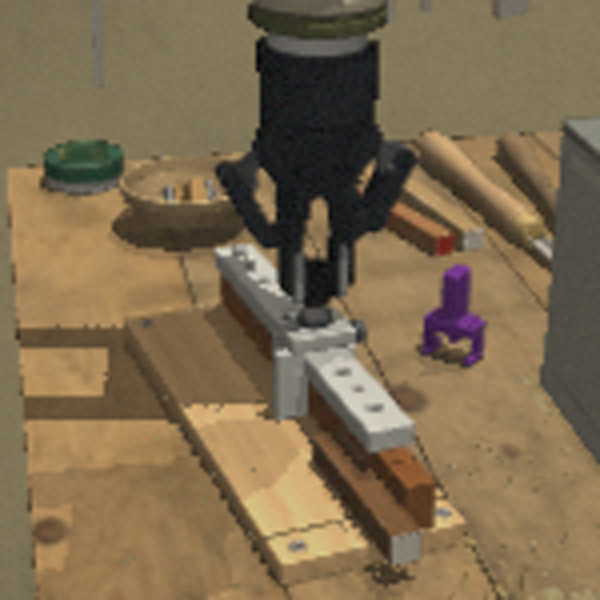

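servo_tool --commands '[[[-0.0008, 0, -0.001], [0, 0, 0]], [[0, 0, -0.001], [0, 0, 0]], [[0, 0, 0], [0, 0, 0]]]'

```text
time: 16.48
tcp_pos: [0.5179, -0.0161, 0.1045]
tcp_rot: [2.022, 2.401, 0.001]
wrist_force: [-13.9, -0.8, 18.6]
finger_gap: 0.261
```

```bash
python3 -c "
from h import *
s=st()"
```

```text
t 16.48 tcp [ 0.5179 -0.0161  0.1045] jaw yaw deg 9.79 z [ 0.002 -0.001 -1.   ] F [-13.9  -0.8  18.6] gap 0.261 q [-0.13  0.02  1.86 -0.    1.26 -0.3 ]
```

servo_tool --commands '[[[-0.001, 0, 0], [0, 0, 0]], [[0, 0, 0], [0, 0, 0]], [[0, 0, 0], [0, 0, 0]]]'

```text
time: 16.85
tcp_pos: [0.5177, -0.0161, 0.1045]
tcp_rot: [2.021, 2.4, 0.002]
wrist_force: [-8.9, -0.3, 14.7]
finger_gap: 0.264
```

```bash
python3 -c "
from h import *
s=st();print(s['moment'])
p=robot.read_camera('side');save(p['image'][160:260,200:300],'s12c.png',6)
X=cloud(p).reshape(-1,3);st()
q=robot.read_camera('top');save(q['image'][130:270,100:290],'t12c.png',4)
for r in robot.place_of(p,'knob_mid')[:2]: print(r)
for r in robot.place_of(p,'blank_mid')[:2]: print(r)
"
```

```text
t 16.85 tcp [ 0.5177 -0.0161  0.1045] jaw yaw deg 9.79 z [ 0.004 -0.001 -1.   ] F [-8.9 -0.3 14.7] gap 0.264 q [-0.13  0.01  1.86 -0.    1.26 -0.3 ]
[-0.10758335  1.57269404  0.03141875]
t 16.9 tcp [ 0.5177 -0.0161  0.1045] jaw yaw deg 9.79 z [ 0.004 -0.001 -1.   ] F [-9.1 -0.8 14.3] gap 0.269 q [-0.13  0.01  1.86 -0.    1.26 -0.3 ]
{'position': [256.3, 202.4], 'conf': 0.39}
{'position': [271.5, 256.1], 'conf': 0.83}
```

View pics/s12c.png

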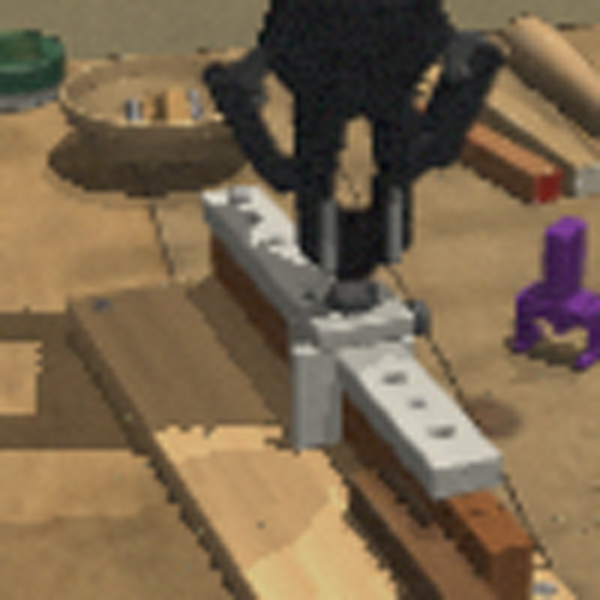

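View pics/t12c.png

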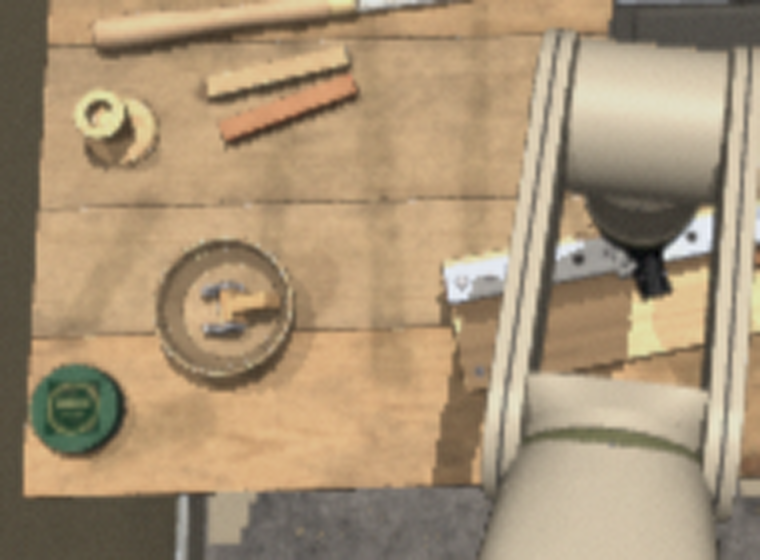

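servo_tool --commands '[[[-0.001, 0, -0.001], [0, 0, 0]], [[0, 0, 0], [0, 0, 0]], [[0, 0, 0], [0, 0, 0]], [[0, 0, 0], [0, 0, 0]]]'

```text
time: 17.55
tcp_pos: [0.5176, -0.0161, 0.1044]
tcp_rot: [2.02, 2.399, 0.004]
wrist_force: [-9.1, 0.2, 18.2]
finger_gap: 0.266
```

```bash
python3 -c "
from h import *
s=st()"
```

```text
t 17.55 tcp [ 0.5176 -0.0161  0.1044] jaw yaw deg 9.79 z [ 0.006 -0.001 -1.   ] F [-9.1  0.2 18.2] gap 0.266 q [-0.13  0.01  1.87 -0.    1.26 -0.3 ]
```

```bash
python3 -c "
from h import *
st();print(robot.sign_off());st()"
```

```text
t 17.55 tcp [ 0.5176 -0.0161  0.1044] jaw yaw deg 9.79 z [ 0.006 -0.001 -1.   ] F [-9.1  0.2 18.2] gap 0.266 q [-0.13  0.01  1.87 -0.    1.26 -0.3 ]
the job is handed in; nothing more can be done
None
the job is handed in; nothing more can be done
```

The job is handed in at 17.55 s. The clip is off the rail and lying in the bowl, and the length stop is one hole further along. The gripper is still holding the knob pressed down with the pin home.

**Last checks**
- **Stop position:** the stop moved about 49.5–50 mm by the measured arm pose.
- **Pin home:** the knob pressed against a hard stop, with about 18 N upward on the wrist and no further movement when I pushed another 1 mm. That height was 1.2 mm above where I first expected home. The readings taken while pulling the plunger up explain this: the fingers had already pushed the knob down slightly as they closed.
- **Other parts:** the blank stayed where it was in the picture. I did not touch the tape roll or the purple look-alike. The bowl measured about 3 mm from its first position after the clip went in, which may be partly camera noise.

**Not ideal:** a sideways force of about 9 N stayed on the wrist while pressing. Small sideways corrections did not remove it.

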